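# Slide the board holder under the inspection microscope

### The job

Slide the black board holder along the mat, between the two low aluminium guides and under the microscope, until the large square chip on its circuit board is centred under the lens and the holder lies straight in the guides. Keep the holder flat on the mat, never lifting it; do not bump the microscope, and leave the jar, screwdriver and spray can where they are.

Things in the scene. Friction and masses are not known exactly. Their poses are not given: they have to be found in the camera images.
- station: Fixed blue mat, 380 (x) by 560 (y) by 3 mm, with two aluminium guide bars that form a channel. Origin on the table top (z=0) straight below the lens; x runs along the channel, away from the robot, the way the holder must travel; y to its left. Mat spans x -280..100, y -280..280 mm. Straight guides at x -40..40, inner faces y +/-51, 12 mm thick, tops 17 mm above the table. No end stop
- mouth (a point): Centre of the funnel's mouth, on the mat's top, 85 mm before the lens on the channel's centre line. From here to x = -40 mm of the station the guides converge from about 130 mm to 102 mm apart (inside), same height. The whole station, mat and microscope together, stands elsewhere and turned a little each time
- scope: Teal microscope fixed to the station (same origin and axes). On the lens axis: black ring light 68 mm across, underside 100 mm above the table; above z 150 mm a 54 mm tube, top at 235 mm. A boom at z 160..190 mm leads to +y, to a focus block with knobs and a pillar (32 mm across, 250 mm tall) at x 20, y 150 mm on a foot 120 x 110 mm, 16 mm high. Not to be bumped
- lens (a point): Point on the lens axis at the underside of the ring light, 100 mm straight above the origin of station
- holder: Loose flat black slab 120 (x) by 90 (y) by 18 mm, upright sides, 0.25 to 0.5 kg, green board on top between two steel jaws (tops 27 mm up). Origin at the centre of its underside; +x end (with the chip) enters first. Starts on the mat on the robot's side of the mouth, at most 45 mm off the centre line and 0.3 rad askew. Slides with ordinary friction and stays where left
- chip (a point): Centre of the top of the large square grey chip (26 mm square) on the holder's board: 32 mm along +x from the holder's origin, on its centre line, 26 mm above its underside; 28 mm behind the holder's front face
- rear (a point): Centre of the holder's flat rear (-x) face, 60 mm behind its origin, 92 mm behind the chip, 9 mm above its underside
- jar: Small closed round jar, 52 mm across, 60 mm high, loose, standing on the mat to the right of the channel beyond the guides' mouth; origin at the centre of its underside. Bystander
- screwdriver: Screwdriver 160 mm long lying on the mat by its right edge, roughly along the channel direction; origin near its middle, x along the shaft. Bystander
- spray_can: Yellow spray can, 60 mm across, 190 mm high, loose, standing on the mat to the left, beyond the microscope's foot; origin at the centre of its underside. Bystander
Things that resemble listed ones, but are neither listed nor needed, are in the scene too. Of the things like the holder, leave any that is red; of the rest the smaller one is meant.

How it is judged:
By the outcome, as a careful person would: the job done as asked, in the order asked, and still so for the second after the job is handed in, with the robot touching nothing.
It also fails if it takes over 61 s, if anything falls off the work surface, if the arm or the gripper's body presses on something with over 40 N, if the wrist force passes 120 N, or if a joint passes its speed limit or range.

### The arm

A 7-joint arm with a two-finger parallel gripper is mounted at the origin on the work surface. World frame = base frame: x ahead of the robot, y to its left, z up, the work surface at z = 0. Lengths are in m, angles in rad, forces in N, time in s.
With the tool pointing down it reaches from about 0.35 to 0.9 m from the base axis. Payload 19.9 kg.
Tool frame: the origin (TCP) lies midway between the tips of the shut fingers; the grasp point (between the pads) lies 19 mm behind it; z points along the fingers, y is the line along which they close (so a half turn about z gives the same grasp; the last joint's range is limited). The gripper opens to 85 mm and grips with 20 to 120 N. Pads are 22 mm wide; open, the fingers measure 114 mm over their backs; the gripper's body (76 mm by 85 mm) begins 54 mm behind the grasp point. The pads swing forward as they close: fully open they stand 13 mm farther back than shut.
Start: joints at [1.159, 0.417, -0.01, 1.614, 0.005, 1.111, -0.053], TCP at [0.226, -0.583, 0.208] pointing down, gripper open.
Joint ranges: [-2.81, 2.81], [-0.39, 2.02], [-1.27, 1.25], [0.06, 2.57], [-1.19, 4.33], [0.19, 2], [-2.82, 2.82]. Speed limits (rad/s): [1.89, 1.89, 2.39, 2.39, 3.01, 3.01, 3.01].

### API

Orientations are given as a rotation vector (axis times angle).
In Python, from cell import get_obs, snapshot, close_job gives the robot as it stands.
- The arm moves only by the tool move_arm, never from a script. Its argument "steps" is a list of rows, each a list of 4 numbers: the shift along the tool's x, y, z in cm, then the turn about the tool's z in rad. In form: [[tx, ty, tz, twist], ...]. A call has 1 to 8 rows; each row is the pose to reach, as a shift and turn from the pose commanded when the call began, along the tool's axes at that moment; what a row does not reach only later rows make up. A row lasts 1/10 s, in which the tool goes at most 50 mm and 8.59 degrees, less where a joint would pass 70% of its speed; a pose out of reach is approached as far as the arm can. A call with a gripper value outside its range is refused whole. "fingers" is the opening, from 0 (shut) to 1 (fully open), set as the call begins (left out, the last holds). The fingers move at their own pace and stop on an object; the grip force is fixed at half the most. Time passes only in rows, so rows that repeat a pose let the fingers close. It gives the time, the measured TCP pose, the force, the opening and the grip force at its end, in the units of the state.
- get_obs(): the state, without advancing time (a new reading comes with each control period).
- snapshot(name): name is "side" or "top"; returns a dict with "img" (384x512x3 uint8, blue, green, red), "fx", "fy", "cx", "cy" (pixels), "position" and "rotation" of the camera in the world. Camera axes: x right, y down, z forward; pixel columns grow to the right and rows downward; lengths in m; the calibration is good to about 2 mm. A picture is of the moment at which its call begins. There is no depth.
- close_job(): hands the job in; it is judged then, once.
The state is a dict: "clock": time; "joint_positions": joint angles; "joint_vel": joint speeds; "tau": joint torques, N m; "position": TCP position; "tool_rot": TCP orientation; "force": force on the tool from outside, world axes, zero at the start; "ft_torque": the same for the moment, N m; "finger_gap": finger opening in m; "grip_force": force on a finger pad.
Only numpy, scipy, OpenCV 4.12 (cv2) and the standard library are available. Lean on these libraries where they do the work, as an engineer would, in place of code of your own. Each camera call takes 0.05 s, during which the arm holds its last target. There are 200 camera calls.

## Working session

There is one attempt and no reset: what is moved stays moved. The work goes in short steps, Python scripts to look and compute and a tool call to move; the robot and the scene stay as the last step left them, time stands still between calls to the robot, and variables do not carry over. Pictures are saved under pics/ and viewed, at most 10 in all, crops included, and the job is handed in when it is done.

Besides the shell and the picture viewer there is one more tool, called after ">>>" as name(argument=value, ...), one argument or row to a line, values as JSON. move_arm: Moves the arm, as the interface text tells. Its arguments: {"type":"object","properties":{"steps":{"type":"array","items":{"type":"array","items":{"type":"number"}}},"fingers":{"type":"number"}},"required":["steps"]}

```bash
mkdir -p pics
cat > h.py <<'E'
import numpy as np, cv2
from cell import get_obs, snapshot, close_job
from scipy.spatial.transform import Rotation as R
def Rm(s):
    r=np.array(s["rotation"],float)
    return r if r.shape==(3,3) else R.from_rotvec(r).as_matrix()
def ray(s,u,v,z):
    d=Rm(s)@np.array([(u-s["cx"])/s["fx"],(v-s["cy"])/s["fy"],1]); p=np.array(s["position"])
    return p+d*(z-p[2])/d[2]
def proj(s,P):
    c=Rm(s).T@(np.array(P)-s["position"]); return s["fx"]*c[0]/c[2]+s["cx"], s["fy"]*c[1]/c[2]+s["cy"]
E
python3 - <<'E'
from h import *
for n in ("top","side"):
    s=snapshot(n); cv2.imwrite(f"pics/{n}0.png",s["img"]); print(n,s["fx"],s["cx"],s["cy"],s["position"],s["rotation"])
o=get_obs(); print(o["position"],o["tool_rot"],o["clock"],o["force"])
E
```

```text
top 375.66999866258413 257.5932549729477 191.76657266345984 [0.34400129 0.04344012 1.02133867] [-2.14276419  2.12371872 -0.11453007]
side 388.95013588212225 254.3053951217063 183.1070529740116 [ 1.07500636 -0.44911996  0.78379274] [-2.11627399 -1.00333778  0.43141131]
[ 0.22635319 -0.58220101  0.20770461] [-3.08665283e+00 -5.78998701e-01  4.81846014e-04] 0.1 [ 0.46032757  0.4000741  -0.8734369 ]
```

View pics/top0.png

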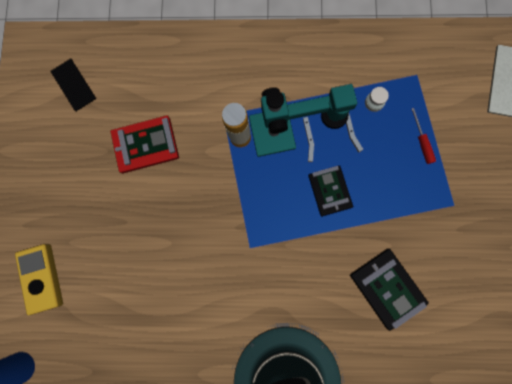

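View pics/side0.png

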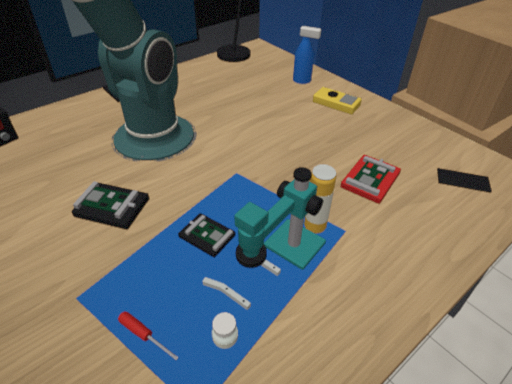

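Candidates, by top view pixel: small black holder with board on the mat (330,190); larger black holder off the mat (390,288); red holder (145,143); plain black slab (73,84). By the description, the small black one at (330,190) is meant. The side view shows it at (207,234), with the microscope's ring at (250,255).

Run:
```python
from h import *
s=snapshot("top"); im=s["img"]
c=cv2.resize(im[70:225,290:400],None,fx=5,fy=3.8*1.0 if 0 else 3.8,interpolation=cv2.INTER_CUBIC)
c=cv2.resize(im[80:225,260:400],None,fx=4,fy=4,interpolation=cv2.INTER_CUBIC)
cv2.imwrite("pics/c1.png",c)
hsv=cv2.cvtColor(im,cv2.COLOR_BGR2HSV)
m=cv2.inRange(hsv,(105,150,60),(125,255,255)); m[:, :200]=0; m=cv2.morphologyEx(m,cv2.MORPH_OPEN,np.ones((3,3)))
cs,_=cv2.findContours(m,0,cv2.CHAIN_APPROX_NONE); k=max(cs,key=cv2.contourArea)[:,0]
P=np.array([ray(s,u,v,.003)[:2] for u,v in k]).astype(np.float32)
print(cv2.minAreaRect(P), cv2.boxPoints(cv2.minAreaRect(P)))
print(cv2.boxPoints(cv2.minAreaRect(k)))
np.save("mat.npy",P)
```

```text
((0.5805381536483765, -0.13500264286994934), (0.3761827051639557, 0.5568546056747437), 12.29180908203125) [[ 0.337484    0.09699908]
 [ 0.45603323 -0.44709018]
 [ 0.8235923  -0.36700436]
 [ 0.7050431   0.1770849 ]]
[[222.62729 115.41097]
 [425.36942  73.17303]
 [452.79868 204.83359]
 [250.05655 247.07153]]
```

View pics/c1.png

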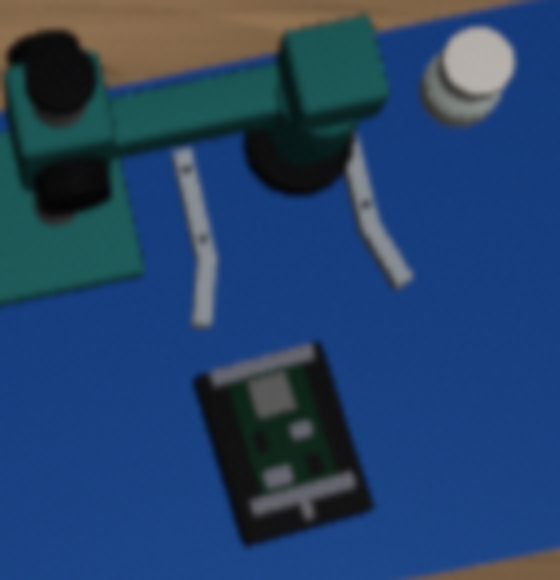

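The crop confirms a small black holder: its chip (270,393 in the crop) faces the funnel, and the funnel mouth is at about crop (205,325) to (403,280). Next I measure it precisely.

```bash
cat > meas.py <<'E'
from h import *
def blobs(s,lo,hi,z,box,amin):
    x0,y0,x1,y1=box; im=cv2.resize(s["img"][y0:y1,x0:x1],None,fx=4,fy=4,interpolation=cv2.INTER_CUBIC)
    m=cv2.inRange(cv2.cvtColor(im,cv2.COLOR_BGR2HSV),lo,hi)
    cs,_=cv2.findContours(m,0,cv2.CHAIN_APPROX_NONE); out=[]
    for c in cs:
        if cv2.contourArea(c)<amin*16: continue
        p=c[:,0].astype(float); p=(p+.5)/4-.5+[x0,y0]
        W=np.array([ray(s,u,v,z)[:2] for u,v in p]); out.append((p,W))
    return out
def rect(W):
    (c,(a,b),t)=cv2.minAreaRect((W*1000).astype(np.float32)); 
    return np.round(c,1),np.round([a,b],1),round(t,2)
E
python3 - <<'E'
from meas import *
for n,box in (("top",(295,150,365,225)),("side",(170,205,242,262))):
    s=snapshot(n)
    print(n)
    for p,W in blobs(s,(0,0,70),(180,75,255),.030,box,8): print("grey",p.mean(0).round(1),rect(W))
for n,box in (("top",(295,105,370,165)),("side",(195,255,285,310))):
    s=snapshot(n); print(n)
    for p,W in blobs(s,(0,0,110),(180,90,255),.017,box,20):
        print("guide",p.mean(0).round(1),rect(W), (W[[W[:,0].argmin(),W[:,0].argmax(),W[:,1].argmin(),W[:,1].argmax()]]*1000).round(1).tolist())
# mat edges by line fits (top)
s=snapshot("top"); P=np.load("mat.npy")*1000
t=np.radians(12.29); ex=np.array([np.cos(t),np.sin(t)]); ey=np.array([-ex[1],ex[0]]); c=np.array([580.5,-135])
L=(P-c)@np.c_[ex,ey]
for i,v in ((0,-188),(0,188),(1,-278),(1,278)):
    q=P[(abs(L[:,i]-v)<6)&(abs(L[:,1-i])<(270 if i==0 else 180))]
    f=cv2.fitLine(q.astype(np.float32),cv2.DIST_HUBER,0,.01,.01).ravel(); print("edge",i,v,len(q),f.round(4), np.degrees(np.arctan2(f[1],f[0])).round(2))
# side mat
s=snapshot("side"); m=cv2.inRange(cv2.cvtColor(s["img"],cv2.COLOR_BGR2HSV),(105,150,60),(125,255,255)); m[:170]=0; m=cv2.morphologyEx(m,cv2.MORPH_OPEN,np.ones((3,3)))
k=max(cv2.findContours(m,0,1)[0],key=cv2.contourArea)[:,0]
W=np.array([ray(s,u,v,.003)[:2] for u,v in k])*1000; L=(W-c)@np.c_[ex,ey]
for i,v in ((0,-190),(0,190),(1,-280),(1,280)):
    q=W[(abs(L[:,i]-v)<10)&(abs(L[:,1-i])<(270 if i==0 else 180))]
    if len(q)<20: print("side few",i,v,len(q)); continue
    f=cv2.fitLine(q.astype(np.float32),cv2.DIST_HUBER,0,.01,.01).ravel(); print("side edge",i,v,len(q),f.round(4), np.degrees(np.arctan2(f[1],f[0])).round(2), ((f[2:]-c)@np.c_[ex,ey]).round(1))
E
```

```text
top
grey [335.4 203.4] (array([ 450.6, -129.5]), array([22.6, 70. ]), 15.01)
grey [329.1 198.8] (array([ 466.2, -112.3]), array([13.4, 18.8]), 17.38)
grey [334.9 186.9] (array([ 498. , -127.9]), array([10.7, 14.1]), 14.55)
grey [326.1 173.6] (array([ 527.8, -107.3]), array([38. , 71.8]), 16.14)
grey [310.4 155.1] (array([583.9, -63.8]), array([11.9, 32.3]), 86.1)
side
grey [204.2 233.7] (array([ 502.3, -127.4]), array([14.1, 19.7]), 17.13)
grey [219.5 237.8] (array([ 532., -107.]), array([45.2, 77.7]), 16.22)
grey [195.8 224. ] (array([ 461.8, -127.5]), array([39.8, 73.4]), 1.17)
grey [182.1 214.2] (array([ 409.3, -134.4]), array([ 4.7, 92.3]), 12.81)
top
guide [308.9 138.1] (array([633.9, -62.4]), array([126.6,  20.7]), 6.06) [[570.8, -67.9], [696.6, -53.8], [618.4, -74.5], [688.7, -46.2]]
guide [352.9 133. ] (array([ 649.1, -181.5]), array([105.3,  18.7]), 19.75) [[599.8, -198.8], [701.6, -172.1], [606.8, -206.4], [678.8, -166.1]]
side
guide [226.2 291.4] (array([ 664.1, -178.6]), array([129.8,  28.4]), 18.6) [[601.7, -195.5], [729.0, -170.6], [615.7, -209.2], [720.0, -154.9]]
guide [271.  267.2] (array([678.7, -57.3]), array([49.9, 22. ]), 12.08) [[652.2, -52.8], [704.7, -61.1], [663.2, -71.8], [692.9, -43.2]]
edge 0 -188 198 [ 2.126000e-01 -9.771000e-01  3.982300e+02 -1.753302e+02] -77.72
edge 0 188 57 [ 2.203000e-01 -9.754000e-01  8.021923e+02 -2.770396e+02] -77.27
edge 1 -278 124 [ 9.768000e-01  2.144000e-01  6.359572e+02 -4.063797e+02] 12.38
edge 1 278 100 [9.773000e-01 2.117000e-01 4.817973e+02 1.268515e+02] 12.22
side edge 0 -190 154 [ 2.109000e-01 -9.775000e-01  4.079038e+02 -2.048597e+02] -77.82 [-183.5  -31.5]
side edge 0 190 160 [ 2.147000e-01 -9.767000e-01  7.663322e+02 -9.404520e+01] -77.6 [190.3   0.5]
side edge 1 -280 96 [ 9.770000e-01  2.135000e-01  5.777868e+02 -4.184666e+02] 12.32 [ -63.  -276.4]
side edge 1 280 59 [9.767000e-01 2.148000e-01 4.856153e+02 1.275970e+02] 12.4 [-36.8 276.8]
```

```bash
cat >> meas.py <<'E'
YAW=np.radians(12.3); EX=np.array([np.cos(YAW),np.sin(YAW)]); EY=np.array([-EX[1],EX[0]]); O=np.array([.6699,-.1155])
def loc(p): return ((np.array(p)[...,:2]-O)@np.c_[EX,EY]*1000).round(1)
def wor(x,y): return O+(EX*x+EY*y)/1000
def tool():
    o=get_obs(); M=R.from_rotvec(o["tool_rot"]).as_matrix(); return o,M
def go(x,y,z,yawdeg):
    "shift in tool cm and twist to reach local mm, tool x at world yaw"
    o,M=tool(); w=np.r_[wor(x,y),z]; d=M.T@(w-o["position"])*100
    cur=np.arctan2(M[1,0],M[0,0]); tw=-(np.radians(yawdeg)-cur); tw=(tw+np.pi)%(2*np.pi)-np.pi
    print("shift",d.round(2),"twist",round(tw,3),"| loc",loc(o["position"]),"z",o["position"][2].round(4),"yaw",np.degrees(cur).round(2),"tilt",M[2].round(3),"F",np.round(o["force"],1),"t",o["clock"],"gap",o["finger_gap"])
E
python3 - <<'E'
from meas import *
s=snapshot("top")
q=np.array([[308.75,174.5],[340,165.75],[353,207],[321.75,216.25]])
print("corners", [loc(ray(s,u,v,.021)).tolist() for u,v in q])
for n,box in (("top",(295,150,365,225)),("side",(170,205,242,262))):
    s=snapshot(n)
    for p,W in blobs(s,(0,0,70),(180,75,255),.030,box,8): print(n,"grey",loc(W).mean(0),loc(rect(W)[0]/1000))
for n,box in (("top",(295,105,370,165)),("side",(195,255,285,310))):
    s=snapshot(n)
    for p,W in blobs(s,(0,0,110),(180,90,255),.017,box,20):
        L=loc(W); q=L[(L[:,0]>-35)&(L[:,0]<25)]; print(n,"guide x",L[:,0].min(),L[:,0].max(),"straight y",q[:,1].min(),q[:,1].max(),"front", L[L[:,0].argmin()])
go(-155,110,.2,12.3-90)
go(-155,110,.2,12.3+90)
E
```

```text
corners [[-121.9, 83.3], [-116.0, -4.1], [-231.7, -11.8], [-238.8, 74.5]]
top grey [-213.36458333   33.165     ] [-217.4   33. ]
top grey [-198.13026316   46.49473684] [-198.2   46.6]
top grey [-170.42678571   24.43928571] [-170.6   24.5]
top grey [-130.64103343   38.86808511] [-137.    38.5]
top grey [-72.40583333  68.6175    ] [-73.   68.8]
side grey [-166.54117647   23.95735294] [-166.6   24.1]
side grey [-127.20557621   38.35799257] [-132.9   37.6]
side grey [-206.18436214   33.57242798] [-205.9   32.6]
side grey [-258.74311927   36.7440367 ] [-258.8   37.1]
top guide x -86.6 39.1 straight y 50.8 63.9 front [-86.6  67.6]
top guide x -86.5 18.4 straight y -63.2 -51.2 front [-86.5 -67.8]
side guide x -83.7 46.0 straight y -68.8 -48.1 front [-83.7 -63.7]
side guide x -3.9 45.9 straight y 44.1 66.1 front [-3.9 65. ]
shift [ 44.65 -40.73   0.83] twist 1.727 | loc [-532.7 -361.8] z 0.2083 yaw 21.25 tilt [-0. -0. -1.] F [0.1 0.5 0.6] t 0.7 gap 0.08524714835423716
shift [ 44.65 -40.73   0.83] twist -1.415 | loc [-532.7 -361.8] z 0.2083 yaw 21.25 tilt [-0. -0. -1.] F [0.1 0.5 0.6] t 0.7 gap 0.08524714835423716
```

>>> move_arm(
  steps=[
    [5,-4.8,0,-0.15],
    [9,-8.5,0,-0.3],
    [12.5,-12,0,-0.45],
    [16,-15.5,0,-0.6],
    [19.5,-19,0,-0.75],
    [23,-22.3,0,-0.9],
    [26.5,-25.7,0,-1.05],
    [30,-29,0,-1.15],
  ],
  fingers=0.5,
)

```text
clock: 1.5
position: [0.3941, -0.2173, 0.2086]
tool_rot: [2.269, 2.171, -0.0]
force: [1.5, -0.8, 0.3]
finger_gap: 0.0428
grip_force: 0.0
```

```bash
python3 -c "
from meas import *
go(-176,114,.15,102.3)"
```

```text
shift [17.91  7.17  5.85] twist -0.259 | loc [-291.2  -40.7] z 0.2086 yaw 87.47 tilt [-0.001  0.    -1.   ] F [ 1.5 -0.8  0.3] t 1.5 gap 0.042795469392344875
```

>>> move_arm(
  steps=[
    [4,1.5,1,-0.1],
    [8,3,2,-0.2],
    [12,4.7,3,-0.26],
    [15.5,6.2,4.5,-0.26],
    [17.9,7.2,5.8,-0.26],
    [17.9,7.2,5.8,-0.26],
    [17.9,7.2,5.8,-0.26],
  ],
)

```text
clock: 2.2
position: [0.4744, -0.0437, 0.1501]
tool_rot: [-1.975, -2.443, 0.0]
force: [-0.6, -0.8, -0.5]
finger_gap: 0.0427
grip_force: 0.0
```

```bash
python3 -c "
from meas import *
go(-176,114,.006,102.3)"
```

```text
shift [ 0.22 -0.02 14.41] twist -0.004 | loc [-175.7  111.8] z 0.1501 yaw 102.09 tilt [ 0.    -0.001 -1.   ] F [-0.6 -0.8 -0.5] t 2.2 gap 0.042665037754200566
```

>>> move_arm(
  steps=[
    [0.2,0,4,0],
    [0.2,0,8,0],
    [0.2,0,11.5,0],
    [0.2,0,13.5,0],
    [0.2,0,14.3,0],
    [0.2,0,14.3,0],
  ],
)

```text
clock: 2.8
position: [0.4739, -0.0427, 0.0072]
tool_rot: [-1.977, -2.441, 0.001]
force: [-0.9, 0.2, 0.8]
finger_gap: 0.0429
grip_force: 0.0
```

```bash
python3 -c "
from meas import *
go(-176,70,.006,102.3)
s=snapshot('side'); cv2.imwrite('pics/s1.png',cv2.resize(s['img'][150:300,120:320],None,fx=4,fy=4,interpolation=cv2.INTER_CUBIC))"
```

```text
shift [-4.29  0.03  0.12] twist -0.006 | loc [-176.   112.9] z 0.0072 yaw 101.97 tilt [-0.    -0.001 -1.   ] F [-0.9  0.2  0.8] t 2.8 gap 0.042925347146804266
```

View pics/s1.png

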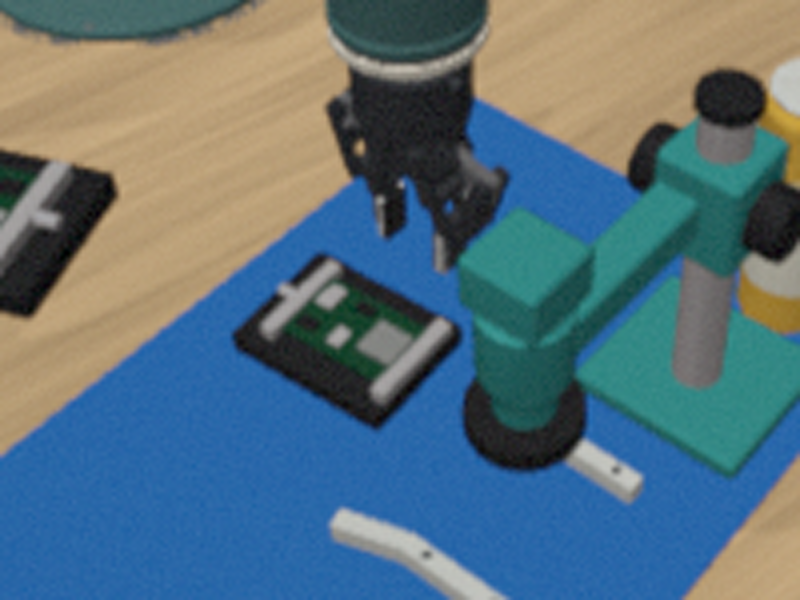

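The fingers (crop 385,225 and 440,260) stand clear on the holder's left, and the holder's long side faces them. I push it sideways in stages.

>>> move_arm(
  steps=[
    [-0.6,0,0,-0.005],
    [-1.3,0,0,-0.005],
    [-1.9,0,0,-0.005],
    [-2.4,0,0,-0.005],
    [-2.9,0,0,-0.005],
    [-3.4,0,0,-0.005],
    [-3.9,0,0,-0.005],
    [-4.3,0,0,-0.005],
  ],
)

```text
clock: 3.65
position: [0.4831, -0.0844, 0.0072]
tool_rot: [-1.97, -2.447, 0.0]
force: [-0.2, 0.9, 0.2]
finger_gap: 0.0425
grip_force: 0.0
```

Run:
```python
from meas import *
go(-176,57,.006,102.3)
for n,box in (("top",(295,150,370,225)),("side",(170,205,242,265))):
    s=snapshot(n)
    for p,W in blobs(s,(0,0,70),(180,75,255),.030,box,8): print(n,p.mean(0).round(1),loc(rect(W)[0]/1000),rect(W)[1:])
    cv2.imwrite(f"pics/p2{n}.png",cv2.resize(s["img"][box[1]-10:box[3]+10,box[0]-10:box[2]+10],None,fx=6,fy=6,interpolation=cv2.INTER_CUBIC))
```

```text
shift [-1.31 -0.01  0.12] twist 0.0 | loc [-175.9   70.1] z 0.0072 yaw 102.31 tilt [ 0. -0. -1.] F [-0.2  0.9  0.2] t 3.65 gap 0.04245361803690678
top [315.6 176.9] [-132.4   68.2] (array([119.4,   9.7]), 11.23)
side [204.1 233.6] [-166.7   24.3] (array([14.7, 19.7]), 16.61)
side [219.7 237.7] [-132.7   37.5] (array([45.7, 77.8]), 16.68)
side [218.3 222.8] [-163.7   74.6] (array([ 9. , 39.2]), 58.74)
side [196.9 221.6] [-206.1   43.9] (array([ 42.6, 100.5]), 21.83)
side [182.1 214.2] [-258.8   37.1] (array([ 5. , 92.3]), 12.6)
```

View pics/p2side.png

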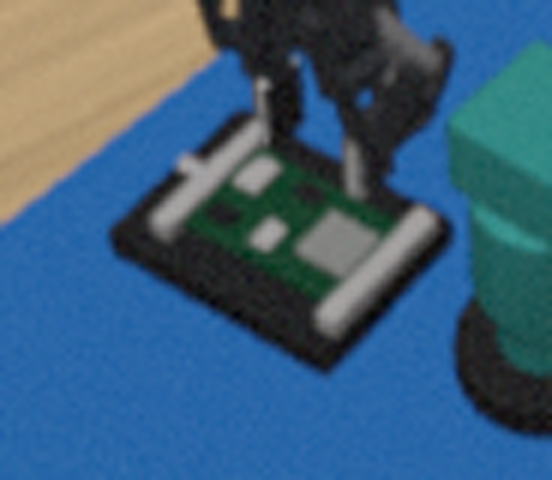

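The holder has not moved: the half-open fingertips (crop 265,110 and 358,190) passed just over the slab's top. Half open, they stand higher than I assumed, so I back off and go lower, watching the force.

>>> move_arm(
  steps=[
    [0,0,-1,0],
    [2,0,-1,0],
    [4.4,0,-1,0],
    [4.4,0,0,0],
    [4.4,0,0.6,0],
    [4.4,0,0.8,0],
    [4.4,0,1.0,0],
    [4.4,0,1.0,0],
  ],
)

```text
clock: 4.55
position: [0.4736, -0.0415, -0.0029]
tool_rot: [-1.971, -2.446, 0.0]
force: [0.1, -0.1, 0.4]
finger_gap: 0.0429
grip_force: 0.0
```

Run:
```python
from meas import *
go(-176,80,-.003,102.3)
s=snapshot("side"); print([np.round(proj(s,np.r_[wor(-176,114),z]),1) for z in (.003,.02)])
```

```text
shift [-3.41  0.01  0.01] twist -0.0 | loc [-176.   114.1] z -0.0029 yaw 102.28 tilt [ 0. -0. -1.] F [ 0.1 -0.1  0.4] t 4.55 gap 0.042918368310039236
[array([225.3, 218.7]), array([225. , 214.4])]
```

>>> move_arm(
  steps=[
    [0,0,0.2,0],
    [0,0,0.3,0],
    [0,0,0.4,0],
    [0,0,0.4,0],
  ],
)

```text
clock: 5.0
position: [0.4736, -0.041, -0.0068]
tool_rot: [-1.97, -2.447, 0.0]
force: [-0.3, -0.1, 0.0]
finger_gap: 0.0425
grip_force: 0.0
```

Run:
```python
from meas import *
go(-176,80,-.007,102.3)
s=snapshot("side"); cv2.imwrite('pics/s3.png',cv2.resize(s['img'][185:245,180:260],None,fx=8,fy=8,interpolation=cv2.INTER_CUBIC))
```

```text
shift [-3.46 -0.01  0.02] twist 0.0 | loc [-175.9  114.6] z -0.0068 yaw 102.32 tilt [ 0. -0. -1.] F [-0.3 -0.1  0. ] t 5.0 gap 0.04253707052676003
```

View pics/s3.png

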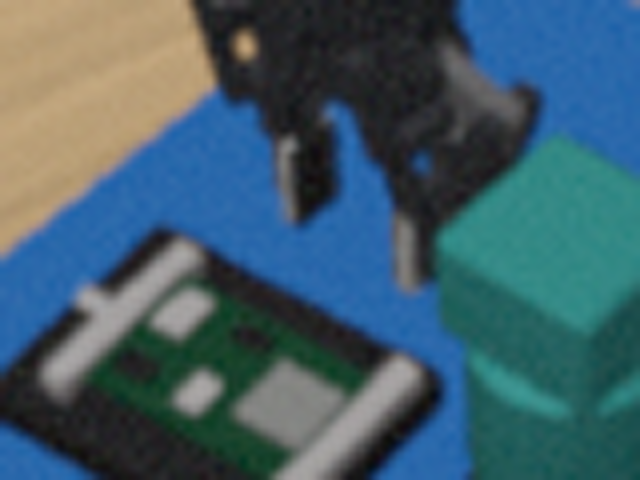

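The tips are at crop (295,222) and (410,290). I compute their height from those pixels.

Run:
```python
from meas import *
s=snapshot("side")
for x,px in ((-197,(295/8+180,222/8+185)),(-155,(410/8+180,290/8+185))):
    print(np.round(px,1),[(y,z,*np.round(proj(s,np.r_[wor(x,y),z]),1)) for y in (104,114,125) for z in (.003,.010,.017)])
```

```text
[216.9 212.8] [(104, 0.003, np.float64(217.1), np.float64(217.3)), (104, 0.01, np.float64(216.9), np.float64(215.5)), (104, 0.017, np.float64(216.8), np.float64(213.7)), (114, 0.003, np.float64(219.5), np.float64(215.2)), (114, 0.01, np.float64(219.4), np.float64(213.4)), (114, 0.017, np.float64(219.3), np.float64(211.7)), (125, 0.003, np.float64(222.2), np.float64(212.9)), (125, 0.01, np.float64(222.1), np.float64(211.2)), (125, 0.017, np.float64(222.0), np.float64(209.4))]
[231.2 221.2] [(104, 0.003, np.float64(228.7), np.float64(224.5)), (104, 0.01, np.float64(228.6), np.float64(222.7)), (104, 0.017, np.float64(228.5), np.float64(220.9)), (114, 0.003, np.float64(231.1), np.float64(222.3)), (114, 0.01, np.float64(231.1), np.float64(220.6)), (114, 0.017, np.float64(231.0), np.float64(218.8)), (125, 0.003, np.float64(233.8), np.float64(220.0)), (125, 0.01, np.float64(233.7), np.float64(218.2)), (125, 0.017, np.float64(233.7), np.float64(216.4))]
```

>>> move_arm(
  steps=[
    [0,0,0.1,0],
    [0,0,0.2,0],
    [0,0,0.3,0],
    [0,0,0.4,0],
    [0,0,0.4,0],
  ],
)

```text
clock: 5.6
position: [0.4735, -0.041, -0.0109]
tool_rot: [-1.97, -2.447, 0.0]
force: [-0.2, -0.1, -0.2]
finger_gap: 0.0427
grip_force: 0.0
```

>>> move_arm(
  steps=[
    [-0.5,0,0,0],
    [-1.0,0,0,0],
    [-1.5,0,0,0],
    [-2.0,0,0,0],
    [-2.4,0,0,0],
    [-2.8,0,0,0],
  ],
)

```text
clock: 6.2
position: [0.4797, -0.0686, -0.0107]
tool_rot: [-1.97, -2.447, -0.0]
force: [0.4, 2.7, 0.2]
finger_gap: 0.043
grip_force: 1.2
```

```bash
cat > see.py <<'E'
from meas import *
import sys
go(-176,57,-.011,102.3)
s=snapshot("side")
for p,W in blobs(s,(0,0,70),(180,75,255),.030,(170,205,250,290),8):
    if p[:,1].mean()<226: continue
    print(p.mean(0).round(1),loc(rect(W)[0]/1000),rect(W)[1:])
E
python3 see.py
```

```text
shift [-2.94 -0.02  0.03] twist 0.0 | loc [-175.8   86.4] z -0.0107 yaw 102.32 tilt [ 0.  0. -1.] F [0.4 2.7 0.2] t 6.2 gap 0.042990897929314674
[216.2 284.5] [-40.4 -67.8] (array([72.1, 21.3]), 28.84)
[201.4 234.9] [-169.2   16.5] (array([15.6, 20. ]), 13.5)
[216.6 239.8] [-134.5   28.8] (array([45.8, 77.8]), 13.99)
```

>>> move_arm(
  steps=[
    [-0.4,0,0,0],
    [-0.8,0,0,0],
    [-1.2,0,0,0],
    [-1.6,0,0,0],
    [-2.0,0,0,0],
    [-2.3,0,0,0],
    [-2.5,0,0,0],
    [-2.5,0,0,0],
  ],
)

```text
clock: 7.05
position: [0.485, -0.0933, -0.0107]
tool_rot: [1.971, 2.447, -0.0]
force: [-0.1, -0.5, 0.1]
finger_gap: 0.0425
grip_force: 0.0
```

```bash
python3 see.py
```

```text
shift [-0.41 -0.01  0.03] twist -0.0 | loc [-175.9   61.1] z -0.0107 yaw 102.3 tilt [-0. -0. -1.] F [-0.1 -0.5  0.1] t 7.05 gap 0.0425431703201885
[216.2 284.5] [-40.5 -67.8] (array([72.3, 21.2]), 28.54)
[194.  240.6] [-170.6   -8.2] (array([15.7, 19.4]), 11.15)
[209.1 245.9] [-135.6    3. ] (array([46.2, 77.4]), 13.29)
[216.5 229.5] [-151.    54.5] (array([ 9.5, 35.2]), 56.36)
[186.4 230.2] [-209.2    3. ] (array([74.4, 40.2]), 89.07)
```

>>> move_arm(
  steps=[
    [-0.2,0,0,0],
    [-0.3,0,0,0],
    [-0.3,0,0,0],
  ],
)

```text
clock: 7.4
position: [0.4856, -0.0958, -0.0107]
tool_rot: [-1.97, -2.447, 0.0]
force: [-0.6, 1.6, 0.2]
finger_gap: 0.0431
grip_force: 0.4
```

>>> move_arm(
  steps=[
    [1,0,0,0],
    [3,0,-1,0],
    [5,0,-5,0],
    [5,0,-9,0],
    [5,0,-12,0],
    [5,0,-12,0],
  ],
)

```text
clock: 8.0
position: [0.4765, -0.0453, 0.1134]
tool_rot: [1.965, 2.444, 0.004]
force: [-0.1, 0.2, -0.4]
finger_gap: 0.0428
grip_force: 0.0
```

```bash
cat > see2.py <<'E'
from meas import *
for n,box in (("top",(285,150,375,235)),("side",(160,205,230,275))):
    s=snapshot(n)
    for p,W in blobs(s,(0,0,70),(180,75,255),.030,box,6): print(n,p.mean(0).round(1),loc(rect(W)[0]/1000),rect(W)[1:])
    cv2.imwrite(f"pics/q{n}.png",cv2.resize(s["img"][100:240,260:380] if n=="top" else s["img"][190:300,150:300],None,fx=4,fy=4,interpolation=cv2.INTER_CUBIC))
E
python3 see2.py; python3 -c "
from meas import *
go(-275,0,.12,12.3)"
```

```text
top [297.1 171.9] [-110.   113.3] (array([124.8,   8.6]), 8.91)
side [193.2 241.2] [-171.   -10.6] (array([15.4, 19.4]), 16.86)
side [208.4 246.5] [-135.6    0.5] (array([46.1, 76.9]), 12.67)
side [185.8 230.8] [-208.9    0.5] (array([74.9, 39.9]), 88.35)
side [177.1 218. ] [-258.8   20.5] (array([  5.1, 125.6]), 12.48)
shift [-10.95  -9.94  -0.99] twist 1.572 | loc [-175.8  109.6] z 0.1101 yaw 102.37 tilt [-0.001  0.001 -1.   ] F [-0.5  1.2  0.5] t 8.1 gap 0.042908773236213456
```

View pics/qside.png

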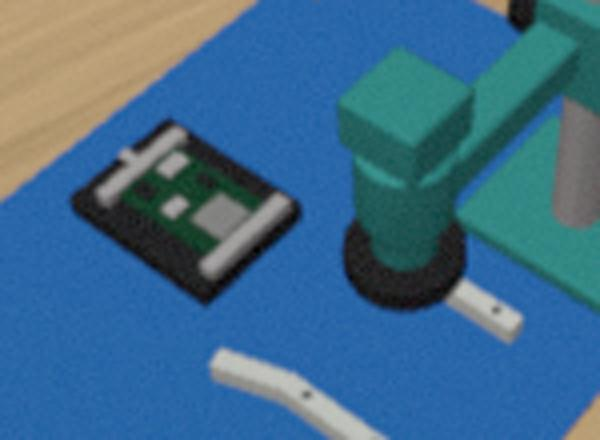

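The holder lies centred and straight ahead of the funnel, with its chip at crop (222,213) and the right guide's mouth at (215,365). Now I go behind it, with the tool turned along the channel.

>>> move_arm(
  steps=[
    [-2,-2,-1,0.14],
    [-4,-4,-1,0.28],
    [-6,-6,-1,0.42],
    [-8,-8,-1,0.56],
    [-10,-9,-1,0.7],
    [-10.9,-9.9,-1,0.84],
    [-10.9,-9.9,-1,0.98],
    [-10.9,-9.9,-1,1.12],
  ],
)

```text
clock: 8.9
position: [0.4006, -0.1739, 0.1184]
tool_rot: [-2.971, -1.017, 0.002]
force: [0.4, 0.6, -1.3]
finger_gap: 0.0428
grip_force: 0.0
```

>>> move_arm(
  steps=[
    [0,0,0,0.14],
    [0,0,0,0.28],
    [0,0,0,0.42],
    [0,0,0,0.45],
    [0,0,0,0.45],
  ],
)

```text
clock: 9.4
position: [0.4011, -0.1738, 0.1187]
tool_rot: [-3.122, -0.343, 0.002]
force: [-0.1, -0.3, -0.0]
finger_gap: 0.0429
grip_force: 0.0
```

```bash
python3 see2.py; python3 -c "
from meas import *
go(-272,0,-.0107,12.3)"
```

```text
top [330.3 231.5] [-282.8   63.3] (array([ 4. , 80.3]), 12.14)
top [366.  218.2] [-267.6  -35.1] (array([33.1,  5.4]), 10.4)
top [366.3 206.7] [-238.   -43.5] (array([ 5.8, 22.1]), 76.07)
top [346.9 201. ] [-214.4    0.4] (array([67.7, 34.6]), 82.03)
top [348.2 185.8] [-174.3  -10.8] (array([12.1, 15.2]), 0.36)
top [340.3 172.1] [-140.5    1.1] (array([38.6, 72.2]), 12.39)
top [310.4 155.1] [-73.   68.8] (array([12. , 32.4]), 86.0)
side [193.1 241.2] [-170.7  -10.9] (array([15.7, 18.9]), 13.09)
side [208.5 246.6] [-135.7    0.7] (array([46. , 76.9]), 12.49)
side [185.7 230.9] [-208.9    0.4] (array([74.4, 39.9]), 88.35)
side [177.3 217.9] [-258.8   20.4] (array([  5. , 125.6]), 12.48)
shift [ 0.31  0.   12.97] twist 0.005 | loc [-2.75e+02 -1.00e-01] z 0.119 yaw 12.57 tilt [-0.001 -0.001 -1.   ] F [-0.1  0.2  0.4] t 9.5 gap 0.04249864510389267
```

>>> move_arm(
  steps=[
    [0.3,0,4,0.005],
    [0.3,0,8,0.005],
    [0.3,0,11,0.005],
    [0.3,0,12.3,0.005],
    [0.3,0,12.9,0.005],
    [0.3,0,12.9,0.005],
  ],
)

```text
clock: 10.1
position: [0.4041, -0.1737, -0.0101]
tool_rot: [-3.123, -0.333, 0.001]
force: [-0.1, 0.3, 0.5]
finger_gap: 0.0428
grip_force: 0.0
```

```bash
python3 -c "
from meas import *
go(-104,0.0,-.0107,12.3)"
```

```text
shift [16.81 -0.06  0.05] twist -0.002 | loc [-2.721e+02 -2.000e-01] z -0.0101 yaw 12.16 tilt [-0.001 -0.001 -1.   ] F [-0.1  0.3  0.5] t 10.1 gap 0.04281878196224753
```

>>> move_arm(
  steps=[
    [0.8,0,0,0],
    [1.6,0,0,0],
    [2.2,0,0,0],
    [2.7,0,0,0],
    [3.2,0,0,0],
    [3.7,0,0,0],
    [4.2,0,0,0],
    [4.7,0,0,0],
  ],
)

```text
clock: 10.9
position: [0.4506, -0.164, -0.0098]
tool_rot: [-3.124, -0.33, 0.001]
force: [-4.0, -2.3, 3.4]
finger_gap: 0.0424
grip_force: 2.0
```

>>> move_arm(
  steps=[
    [0.5,0,0,0],
    [1.0,0,0,0],
    [1.5,0,0,0],
    [2.0,0,0,0],
    [2.0,0,0,0],
  ],
)

```text
clock: 11.4
position: [0.471, -0.1596, -0.0097]
tool_rot: [-3.124, -0.331, -0.002]
force: [0.1, -0.0, -1.3]
finger_gap: 0.0431
grip_force: 0.0
```

Run:
```python
from meas import *
go(-104,0,-.0107,12.3)
for n,box in (("top",(300,140,370,215)),("side",(170,215,242,283))):
    s=snapshot(n)
    for p,W in blobs(s,(0,0,70),(180,75,255),.030,box,6): print(n,p.mean(0).round(1),loc(rect(W)[0]/1000),rect(W)[1:])
```

```text
shift [ 9.97 -0.1   0.11] twist -0.003 | loc [-203.7   -0.7] z -0.0097 yaw 12.11 tilt [ 0.001  0.    -1.   ] F [ 0.1 -0.  -1.3] t 11.4 gap 0.04305982683280467
top [338.  185.5] [-165.3   15.1] (array([35.6, 35.1]), 80.3)
top [342.7 169.9] [-130.3   -6.5] (array([ 6. , 10.2]), 88.86)
top [354.8 175.4] [-151.4  -34.1] (array([ 10.4, 116.8]), 82.6)
top [336.6 156.3] [-96.4   0.5] (array([38.5, 71.9]), 12.38)
top [356.  142.9] [-65.6 -58.7] (array([29. , 14.5]), 29.51)
top [310.5 150. ] [-59.8  65. ] (array([14.8, 59.6]), 89.57)
side [210.9 280.8] [-58.9 -64.6] (array([42.7, 14.6]), 50.89)
side [206.1 250.1] [-126.8  -11. ] (array([15.3, 19.2]), 15.22)
side [221.7 255.6] [-91.9   0.6] (array([45.5, 77.2]), 12.2)
side [181.7 239.2] [-198.4  -24.4] (array([ 8.6, 36.7]), 64.27)
side [198.2 239.1] [-165.2    0.4] (array([74.4, 40.1]), 89.44)
side [196.5 226.2] [-198.9   28.9] (array([ 8.1, 35.9]), 63.53)
side [170.4 216.6] [-275.1   10.7] (array([ 5.2, 17.4]), 59.59)
```

>>> move_arm(
  steps=[
    [0.5,0,0,0],
    [1.0,0,0,-0.003],
    [1.5,0,0,-0.003],
    [2.0,0,0,-0.003],
    [2.5,0,0,-0.003],
    [3.0,0,0,-0.003],
    [3.5,0,0,-0.003],
    [4.0,0,0,-0.003],
  ],
)

```text
clock: 12.3
position: [0.5094, -0.1514, -0.0098]
tool_rot: [-3.124, -0.335, 0.0]
force: [-1.3, -0.9, -0.8]
finger_gap: 0.0429
grip_force: 0.9
```

>>> move_arm(
  steps=[
    [0.5,0,0,0],
    [1.0,0,0,0],
    [1.5,0,0,0],
    [2.0,0,0,0],
    [2.5,0,0,0],
    [3.0,0,0,0],
    [3.5,0,0,0],
    [3.5,0,0,0],
  ],
)

```text
clock: 13.1
position: [0.5441, -0.1438, -0.0096]
tool_rot: [-3.124, -0.336, -0.001]
force: [-0.6, 0.6, -0.0]
finger_gap: 0.0425
grip_force: 0.0
```

```bash
cat > see3.py <<'E'
from meas import *
go(-104,0,-.0107,12.3)
for n,box in (("top",(310,110,370,205)),("side",(185,225,262,290))):
    s=snapshot(n)
    for p,W in blobs(s,(0,0,70),(180,75,255),.030,box,6): print(n,p.mean(0).round(1),loc(rect(W)[0]/1000),rect(W)[1:])
    cv2.imwrite(f"pics/r{n}.png",cv2.resize(s["img"][90:210,270:390] if n=="top" else s["img"][200:310,170:310],None,fx=5,fy=5,interpolation=cv2.INTER_CUBIC))
E
python3 see3.py
```

```text
shift [ 2.49 -0.09  0.11] twist -0.0 | loc [-128.9   -0.9] z -0.0096 yaw 12.27 tilt [ 0.001  0.    -1.   ] F [-0.6  0.6 -0. ] t 13.1 gap 0.0425211875306634
top [330.7 157.9] [-88.9  18.6] (array([30.1, 34.4]), 7.03)
top [310.9 145.7] [-46.4  59.5] (array([10.1, 88.2]), 89.54)
top [326.7 131.6] [-16.5  10.1] (array([51.7, 32.5]), 51.45)
top [345.1 136.9] [-43.  -33.7] (array([ 10.3, 119.5]), 86.75)
side [216.7 284.6] [-39.7 -67.3] (array([73.7, 22.1]), 30.57)
side [245.2 273. ] [-17.3  -3.1] (array([44.3, 69.9]), 12.64)
side [229.4 265.9] [-52.2 -10.7] (array([14.7, 19.1]), 12.45)
side [203.6 254.6] [-122.4  -24.7] (array([ 7.8, 32.4]), 56.13)
side [220.6 254.1] [-90.9   0.5] (array([74.2, 39.5]), 86.98)
side [218.3 240. ] [-124.9   29.8] (array([ 7.6, 31.5]), 57.89)
side [189.6 235.9] [-189.9   -3.4] (array([14. , 47.4]), 21.39)
```

View pics/rside.png

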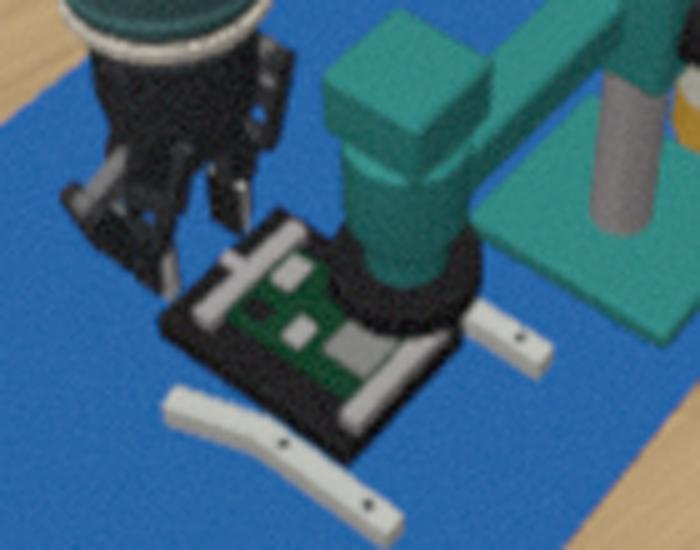

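Run:
```python
from meas import *
s=snapshot("side"); t=snapshot("top")
print("qside chip",loc(ray(s,205.1,242.9,.029)),"(group -135.7 then)")
print("c1 chip",loc(ray(t,327.1,177.9,.029)),"(group -137.0 then)")
# brighter threshold to split chip from jaw; ring-light outline in side view at z=.1
for n,c in (("side",s),("top",t)): print(n,"lens px",np.round(proj(c,np.r_[O,.1]),1),"ring", [np.round(proj(c,np.r_[wor(34*np.cos(a),34*np.sin(a)),.1]),1).tolist() for a in np.arange(0,6.2,np.pi/2)])
```

```text
qside chip [-144.5    4.2] (group -135.7 then)
c1 chip [-142.3   38.8] (group -137.0 then)
side lens px [249.8 255.6] ring [[262.3, 263.7], [259.4, 246.0], [237.9, 247.9], [239.9, 265.7]]
top lens px [333.5 115.7] ring [[330.4, 103.2], [320.3, 118.5], [336.6, 128.4], [346.6, 113.0]]
```

View pics/rtop.png

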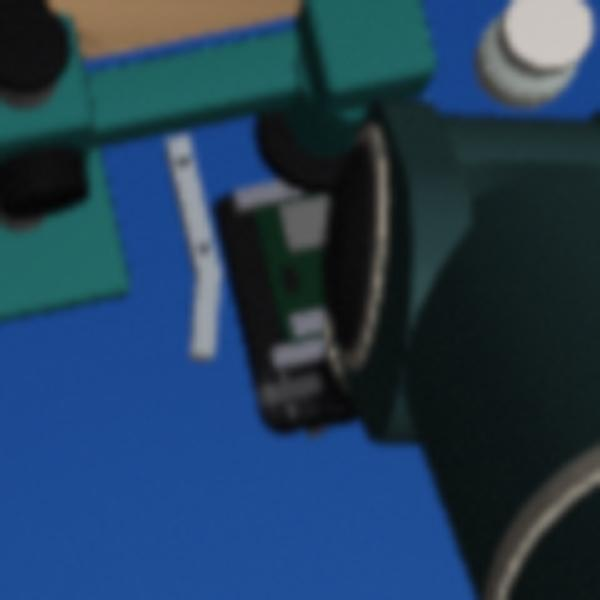

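The holder is in the funnel, straight, and clear of the left guide (205,270 in the top crop); the wrist is clear of the ring. I push most of what remains, back off and measure.

>>> move_arm(
  steps=[
    [0.4,0,0,0],
    [0.8,0,0,0],
    [1.2,0,0,0],
    [1.6,0,0,0],
    [2.0,0,0,0],
    [2.3,0,0,0],
    [2.3,0,0,0],
  ],
)

```text
clock: 14.0
position: [0.5663, -0.139, -0.0097]
tool_rot: [-3.124, -0.336, -0.001]
force: [0.7, 0.2, -0.1]
finger_gap: 0.0429
grip_force: 0.0
```

>>> move_arm(
  steps=[
    [-2,0,0,0],
    [-5,0,0,0],
    [-9,0,-2,0],
    [-13,0,-4,0],
    [-17,0,-6,0],
    [-21,0,-8,0],
    [-22,0,-8,0],
    [-22,0,-8,0],
  ],
)

```text
clock: 14.8
position: [0.3502, -0.1866, 0.0709]
tool_rot: [3.123, 0.332, 0.002]
force: [1.1, 0.8, 0.8]
finger_gap: 0.0426
grip_force: 0.0
```

```bash
python3 see3.py
python3 - <<'E'
from meas import *
# dark slab outline in the top view
for n,box in (("top",(300,120,370,190)),("side",(190,220,270,300))):
    s=snapshot(n)
    for p,W in blobs(s,(0,0,0),(180,255,62),.021,box,150): 
        L=loc(W); print(n,"dark",p.mean(0).round(1),rect(W),"rear x by y band",[(y,L[abs(L[:,1]-y)<6][:,0].min() if (abs(L[:,1]-y)<6).any() else None) for y in (-35,-20,20,35)],
         "y by x band",[(x,L[abs(L[:,0]-x)<5][:,1].min(),L[abs(L[:,0]-x)<5][:,1].max()) for x in (-80,-60,-40) if (abs(L[:,0]-x)<5).any()])
E
```

```text
shift [22.34 -0.21  8.18] twist -0.003 | loc [-327.5   -1.4] z 0.0709 yaw 12.15 tilt [ 0.001  0.001 -1.   ] F [1.1 0.8 0.8] t 14.8 gap 0.04258070666788298
top [334.3 150. ] [-73.8   1.1] (array([66.8, 34.3]), 81.17)
top [335.9 135.3] [-33.2 -10.6] (array([11.4, 14.9]), 14.57)
top [310.9 145.5] [-46.   59.5] (array([10.1, 88.9]), 89.54)
top [328.5 129.2] [-14.3   5.3] (array([24.1, 11.9]), 70.2)
top [318.1 121.2] [15.1 27.6] (array([10.1, 18.6]), 14.58)
top [352.4 133.2] [-36.8 -54.5] (array([106.1,  20.8]), 19.91)
side [216.9 284.7] [-39.4 -67.5] (array([74.2, 21.3]), 28.84)
side [251.8 277.8] [ 9.  -5.5] (array([46. , 59.2]), 49.63)
side [236.7 270.8] [-29.6 -10.6] (array([14.8, 19.2]), 12.16)
side [227.1 259. ] [-68.3  -0.3] (array([72.3, 39.1]), 87.55)
top dark [330.9 139.3] (array([ 631.5, -124.6]), array([119.4,  98. ]), 11.45) rear x by y band [(-35, np.float64(-98.4)), (-20, np.float64(-98.4)), (20, np.float64(-98.8)), (35, np.float64(-98.5))] y by x band [(-80, np.float64(-42.2), np.float64(47.8)), (-60, np.float64(-42.3), np.float64(47.7)), (-40, np.float64(-42.5), np.float64(47.6))]
side dark [242.4 270.1] (array([634.6, -98.3]), array([121.3, 144.3]), 12.15) rear x by y band [(-35, np.float64(-91.4)), (-20, np.float64(-91.6)), (20, np.float64(-64.0)), (35, np.float64(-75.4))] y by x band [(-80, np.float64(-47.7), np.float64(58.1)), (-60, np.float64(-47.6), np.float64(52.3)), (-40, np.float64(-47.7), np.float64(96.1))]
```

View pics/rtop.png

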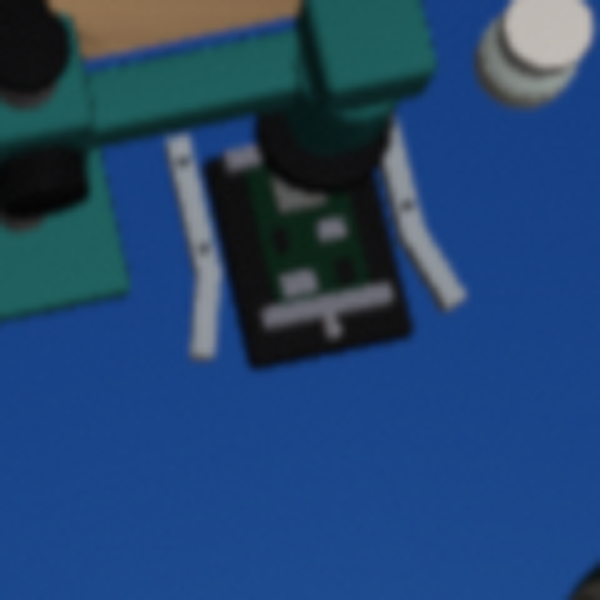

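Run:
```python
from meas import *
def cross(s,ys,xa,xb,z,axis=0):
    out=[]; g=cv2.GaussianBlur(s["img"],(0,0),.5)[:,:,0].astype(np.float32)
    ts=np.arange(xa,xb,.25)
    for y in ys:
        uv=np.array([proj(s,np.r_[wor(*((t,y) if axis==0 else (y,t))),z]) for t in ts],np.float32)
        v=cv2.remap(g,uv[:,0].reshape(1,-1),uv[:,1].reshape(1,-1),1).ravel()
        a,b=np.median(v[:20]),np.median(v[-20:]); k=np.where(np.diff(np.sign(v-(a+b)/2)))[0]
        out.append(round(float(ts[k].mean()),1) if len(k) else None)
    return out
t=snapshot("top"); s=snapshot("side")
print("top rear base",cross(t,(-38,-30,-20,20,30,38),-106,-82,.003)," side rear top edge",cross(s,(-35,-25,-15,-8),-106,-82,.021))
print("mat rear top",cross(t,(-150,-100,100,150,200),-292,-268,.003),"side",cross(s,(-150,-100,100,150,200),-292,-268,.003))
print("mat front top",cross(t,(-200,-180,-160,-120),90,112,.003),"side",cross(s,(-200,-150,-120),88,112,.003))
print("left face base top",cross(t,(-60,-70,-80),36,54,.003,1),"right top edge top",cross(t,(-60,-70,-80),-54,-36,.021,1))
print("right face base side",cross(s,(-80,-70,-60,-45),-54,-36,.003,1))
print("guide inner top L (z .017)",cross(t,(-20,-30,-35),45,57,.017,1),"R",cross(t,(-20,-30,-35),-57,-45,.017,1))
```

```text
top rear base [-95.8, -96.0, -95.8, -96.0, -95.8, -96.0]  side rear top edge [-92.8, -93.2, -93.0, -92.8]
mat rear top [-283.6, -284.8, -281.8, -281.5, -281.8] side [-279.2, -279.0, -279.2, -279.2, -279.5]
mat front top [99.2, 99.0, 99.0, 99.2] side [101.0, 100.5, 100.8]
left face base top [45.0, 45.2, 45.0] right top edge top [-42.0, -43.5, -43.2]
right face base side [-41.0, -41.2, -41.5, -41.0]
guide inner top L (z .017) [49.5, 49.0, 49.5] R [-51.2, -51.2, -51.5]
```

The top crop shows the holder straight between the guides, rear edge at (255,365) to (410,335). Both views put its rear at about -94.1 mm, so 2 mm remain.

>>> move_arm(
  steps=[
    [4,0,2,0],
    [8,0,4,0],
    [12,0,6,0],
    [15,0,7.5,0],
    [18,0,8,0],
    [20,0,8,0],
    [21,0,8,0],
    [21.5,0,8,0],
  ],
)

```text
clock: 15.9
position: [0.5612, -0.1397, -0.0102]
tool_rot: [-3.123, -0.336, 0.001]
force: [-0.7, 0.4, 0.1]
finger_gap: 0.0427
grip_force: 0.0
```

>>> move_arm(
  steps=[
    [0.3,0,0,0],
    [0.5,0,0,0],
    [0.6,0,0,0],
    [0.7,0,0,0],
    [0.7,0,0,0],
    [0.7,0,0,0],
  ],
)

```text
clock: 16.5
position: [0.5672, -0.1391, -0.0097]
tool_rot: [3.124, 0.335, -0.001]
force: [-3.2, -1.5, 3.1]
finger_gap: 0.0428
grip_force: 1.9
```

>>> move_arm(
  steps=[
    [-2,0,0,0],
    [-5,0,0,0],
    [-9,0,-2,0],
    [-13,0,-4,0],
    [-17,0,-6,0],
    [-21,0,-8,0],
    [-22,0,-8,0],
    [-22,0,-8,0],
  ],
)

```text
clock: 17.3
position: [0.352, -0.1862, 0.0709]
tool_rot: [3.123, 0.332, 0.002]
force: [1.4, -0.9, -1.1]
finger_gap: 0.0429
grip_force: 0.0
```

Run:
```python
from meas import *
def cross(s,ys,xa,xb,z):
    out=[]; g=cv2.GaussianBlur(s["img"],(0,0),.5)[:,:,0].astype(np.float32); ts=np.arange(xa,xb,.25)
    for y in ys:
        uv=np.array([proj(s,np.r_[wor(t,y),z]) for t in ts],np.float32)
        v=cv2.remap(g,uv[:,0].reshape(1,-1),uv[:,1].reshape(1,-1),1).ravel()
        a,b=np.median(v[:20]),np.median(v[-20:]); k=np.where(np.diff(np.sign(v-(a+b)/2)))[0]; out.append(float(ts[k].mean()) if len(k) else None)
    return out
t=snapshot("top"); s=snapshot("side")
print(cross(t,(-38,-30,-20,20,30,38),-106,-82,.003),cross(s,(-35,-25,-15,-8),-106,-82,.021)); print(get_obs()["clock"])
```

```text
[-95.5, -95.75, -95.25, -95.0, -95.25, -95.5] [-92.0, -91.5, -92.0, -92.0]
17.4
```

>>> move_arm(
  steps=[
    [4,0,2,0],
    [8,0,4,0],
    [12,0,6,0],
    [15,0,7.5,0],
    [18,0,8,0],
    [20,0,8,0],
    [21,0,8,0],
    [21.5,0,8,0],
  ],
)

```text
clock: 18.2
position: [0.5635, -0.1388, -0.0105]
tool_rot: [-3.123, -0.337, 0.001]
force: [-1.5, -0.5, 0.2]
finger_gap: 0.0428
grip_force: 0.0
```

>>> move_arm(
  steps=[
    [0.3,0,0,0],
    [0.5,0,0,0],
    [0.6,0,0,0],
    [0.63,0,0,0],
    [0.63,0,0,0],
    [0.63,0,0,0],
  ],
)

```text
clock: 18.8
position: [0.5686, -0.1387, -0.0097]
tool_rot: [3.124, 0.335, -0.0]
force: [-1.3, -0.4, -1.3]
finger_gap: 0.0429
grip_force: 0.9
```

>>> move_arm(
  steps=[
    [-2,0,0,0],
    [-5,0,0,0],
    [-9,0,-2,0],
    [-13,0,-4,0],
    [-17,0,-6,0],
    [-21,0,-8,0],
    [-22,0,-8,0],
    [-22,0,-8,0],
  ],
)

```text
clock: 19.6
position: [0.3533, -0.186, 0.0709]
tool_rot: [3.123, 0.332, 0.002]
force: [0.1, -0.2, -0.3]
finger_gap: 0.0426
grip_force: 0.0
```

Run:
```python
from meas import *
def cross(s,ys,xa,xb,z):
    out=[]; g=cv2.GaussianBlur(s["img"],(0,0),.5)[:,:,0].astype(np.float32); ts=np.arange(xa,xb,.25)
    for y in ys:
        uv=np.array([proj(s,np.r_[wor(t,y),z]) for t in ts],np.float32)
        v=cv2.remap(g,uv[:,0].reshape(1,-1),uv[:,1].reshape(1,-1),1).ravel()
        a,b=np.median(v[:20]),np.median(v[-20:]); k=np.where(np.diff(np.sign(v-(a+b)/2)))[0]; out.append(float(ts[k].mean()) if len(k) else None)
    return out
t=snapshot("top"); s=snapshot("side")
print(cross(t,(-38,-30,-20,20,30,38),-106,-82,.003),cross(s,(-35,-25,-15,-8),-106,-82,.021)); print(get_obs()["clock"])
```

```text
[-93.75, -93.75, -94.0, -94.0, -94.0, -93.5] [-90.75, -90.5, -90.0, -90.25]
19.7
```

```bash
python3 -c "
from cell import close_job
print(close_job())"
```

```text
the job is handed in; nothing more can be done
None
```

I slid the holder flat between the guides and handed the job in at about 20 s. The chip sits under the lens to within about 1 mm along the channel and across it, and the holder lies straight. That rests on both camera views of the holder's rear edge, since the lens hides most of the chip. The arm stayed clear of the microscope, jar, screwdriver and spray can.

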